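# Rack the rheometer's measuring bobs

### The job

The three cylindrical measuring bobs of the rheometer lie loose on the bench: lay each one down in the V-notched cradle of its own size (thinnest in the smallest, middle one in the middle-sized, thickest in the largest), lying along the groove in both notches with its cylinder centred between the two uprights and the stem towards either end. Set them down rather than dropping them, let go, and leave the upright plate and cone measuring heads and the beakers standing where they are.

Things in the scene. Friction and masses are not known exactly. Their poses are not given: they have to be found in the camera images.
- bob_thin: thinnest of three measuring bobs: steel cylinder 16 mm in diameter, 80 mm long, lying on the bench, with a stem (8 mm thick, 25 mm long) on its axis at one end and a blunt cone (3 mm) at the other; about 60 g. Origin: middle of the 80 mm cylinder, on its axis (8 mm above the bench at the start). x axis along the cylinder, to the stem; it can roll about x, so y and z point anywhere.
- bob_medium: middle one of three measuring bobs: steel cylinder 26 mm in diameter, 98 mm long, lying on the bench, with a stem (8 mm thick, 28 mm long) on its axis at one end and a blunt cone (5 mm) at the other; about 150 g. Origin: middle of the 98 mm cylinder, on its axis (13 mm above the bench at the start). x axis along the cylinder, to the stem; it can roll about x, so y and z point anywhere.
- bob_thick: thickest of three measuring bobs: steel cylinder 36 mm in diameter, 116 mm long, lying on the bench, with a stem (8 mm thick, 30 mm long) on its axis at one end and a blunt cone (7 mm) at the other; about 300 g. Origin: middle of the 116 mm cylinder, on its axis (18 mm above the bench at the start). x axis along the cylinder, to the stem; it can roll about x, so y and z point anywhere.
- cradle_small: smallest of three cradles, for the thinnest bob; fixed. Base 72 x 43 x 8 mm; on it two black uprights 8 mm thick, 50 mm clear between them, each with a 90 degree V-notch 25 mm wide, bottom 34 mm and tips 46 mm above the bench. Seated in both, the bob's axis is 45 mm above the bench. Origin: centre of the base's underside; z up, x along the groove (through both notches); ends alike.
- cradle_medium: middle-sized of three cradles, for the middle bob; fixed. Base 88 x 52 x 8 mm; on it two black uprights 8 mm thick, 66 mm clear between them, each with a 90 degree V-notch 34 mm wide, bottom 27 mm and tips 44 mm above the bench. Seated in both, the bob's axis is 45 mm above the bench. Origin: centre of the base's underside; z up, x along the groove (through both notches); ends alike.
- cradle_large: largest of three cradles, for the thickest bob; fixed. Base 104 x 60 x 8 mm; on it two black uprights 8 mm thick, 82 mm clear between them, each with a 90 degree V-notch 42 mm wide, bottom 20 mm and tips 41 mm above the bench. Seated in both, the bob's axis is 45 mm above the bench. Origin: centre of the base's underside; z up, x along the groove (through both notches); ends alike.
- plate_head: bystander: flat-plate measuring head standing on its 40 mm disc, thin stem up, 52 mm tall, steel, loose. Origin: centre of its underside, z up.
- cone_head: bystander: cone measuring head standing on its 38 mm disc, stem up, 46 mm tall, aluminium, loose. Origin: centre of its underside, z up.
- beaker_a: bystander: empty glass beaker, 60 mm across, 75 mm tall, loose, at the left of the work area. Origin: centre of its underside, z up.
- beaker_b: bystander: empty glass beaker, 60 mm across, 75 mm tall, loose, at the right of the work area. Origin: centre of its underside, z up.
Mind the look-alikes: they are no part of the job. What is shaped like the bob_thick but blue or purple is not meant. What is shaped like the cradle_small but pink is not meant.

How it is judged (in metres and radians):
At the end, for the whole second after the job is handed in: Each bob lies in its own cradle: middle of its cylinder within 12 mm of the cradle's centre along the groove, within 6 mm across it and 39 to 51 mm above the bench (45 mm when seated), its axis within 0.12 rad of the groove, at rest (below 10 mm/s and 0.2 rad/s) (x of bob_thin in the frame of cradle_small between -0.012 and 0.012 m and y of bob_thin in the frame of cradle_small between -0.006 and 0.006 m and z of bob_thin in the frame of cradle_small between 0.039 and 0.051 m and angle between the x axis of bob_thin and the x axis of cradle_small, either way round below 0.12 rad and linear speed of each of bob_thin, bob_medium, bob_thick below 0.01 m/s and angular speed of each of bob_thin, bob_medium, bob_thick below 0.2 rad/s and x of bob_medium in the frame of cradle_medium between -0.012 and 0.012 m and y of bob_medium in the frame of cradle_medium between -0.006 and 0.006 m and z of bob_medium in the frame of cradle_medium between 0.039 and 0.051 m and angle between the x axis of bob_medium and the x axis of cradle_medium, either way round below 0.12 rad and x of bob_thick in the frame of cradle_large between -0.012 and 0.012 m and y of bob_thick in the frame of cradle_large between -0.006 and 0.006 m and z of bob_thick in the frame of cradle_large between 0.039 and 0.051 m and angle between the x axis of bob_thick and the x axis of cradle_large, either way round below 0.12 rad); the robot touches nothing.
It fails at once if a plate or cone measuring head is shifted by more than 30 mm or knocked over (distance of any of plate_head, cone_head from where it was at the start of the episode above 0.03 m or angle between any of plate_head, cone_head's own z axis and vertical above 0.5 rad).
It fails at once if a beaker is shifted by more than 30 mm or knocked over (distance of any of beaker_a, beaker_b from where it was at the start of the episode above 0.03 m or angle between any of beaker_a, beaker_b's own z axis and vertical above 0.5 rad).
It fails at once if a bob is dropped: it falls free, touching nothing, with its axis more than 80 mm above the bench (35 mm above its seat) ((height (world z) of bob_thin above 0.08 m and contact force between bob_thin and anything else below 0.005 N) or (height (world z) of bob_medium above 0.08 m and contact force between bob_medium and anything else below 0.005 N) or (height (world z) of bob_thick above 0.08 m and contact force between bob_thick and anything else below 0.005 N)).
It also fails if it takes over 96 s, if anything falls off the work surface, if the arm or the gripper's body presses on something with over 40 N, if the wrist force passes 120 N, or if a joint passes its speed limit or range.

### The arm

A 6-joint arm with a two-finger parallel gripper is mounted at the origin on the work surface. World frame = base frame: x ahead of the robot, y to its left, z up, the work surface at z = 0. Lengths are in m, angles in degrees, forces in N, time in s.
With the tool pointing down it reaches from about 0.3 to 0.75 m from the base axis. Payload 8.5 kg.
Tool frame: the origin (TCP) lies midway between the tips of the shut fingers; the grasp point (between the pads) lies 19 mm behind it (env.pinch_z is the z of the grasp point in the tool frame, in m); z points along the fingers, y is the line along which they close (so a half turn about z gives the same grasp; the last joint's range is limited). The gripper opens to 85 mm and grips with 20 to 120 N. Pads are 22 mm wide; open, the fingers measure 114 mm over their backs; the gripper's body (76 mm by 85 mm) begins 54 mm behind the grasp point. The pads swing forward as they close: fully open they stand 13 mm farther back than shut.
Start: joints at [50.804, 21.807, 74.336, -0, 83.858, -12.336], TCP at [0.248, 0.491, 0.231] pointing down, gripper open.
Joint ranges: [-178.18, 178.18], [-50.72, 133.34], [12.68, 142.11], [-81.47, 261.47], [9.98, 163.14], [-165.26, 165.26]. Speed limits (degrees/s): [136.94, 136.94, 180, 180, 180, 180].

### API

Orientations are given as a 3x3 rotation matrix whose columns are the frame's x, y, z axes.
In Python, from rig import env gives the robot as it stands.
- The arm moves only by the tool arm_command, never from a script. Its argument "deltas" is a list of rows, each an object of numbers: "rx", "ry", "rz": the turn, a rotation vector about the tool's x, y, z in rad; "dx", "dy", "dz": the shift along the tool's x, y, z in m; "fingers": the finger opening in m, from 0 to 0.0854. In form: [{"rx": .., "ry": .., "rz": .., "dx": .., "dy": .., "dz": .., "fingers": ..}, ...]. A call has 1 to 12 rows; each row shifts and turns the commanded pose from where the row before left it, along the tool's axes as they then stand; what a row does not reach is not made up. A row lasts 1/10 s, in which the tool goes at most 50 mm and 8.59 degrees, less where a joint would pass 70% of its speed; a pose out of reach is approached as far as the arm can. A call is refused whole if a number of a shift passes 0.05 or a number of a turn 0.15, either way. A call with a gripper value outside its range is refused whole. The fingers move at their own pace and stop on an object; "squeeze" is the grip in N (left out, the last holds). Time passes only in rows, so rows that do not move let the fingers close. It gives the time, the measured TCP pose, the force, the opening and the grip force at its end, in the units of the state.
- env.observe(): the state, without advancing time (a new reading comes with each control period).
- env.get_image(name): name is "scene" or "side" or "wrist"; returns a dict with "color" (384x512x3 uint8, blue, green, red), "camera_matrix" (3x3 intrinsics, pixels), "eye" and "orientation" of the camera in the world. Camera axes: x right, y up, looking along -z (the intrinsics and any distortion apply to the point x, -y, -z); pixel columns grow to the right and rows downward; lengths in m; the calibration is good to about 2 mm. A picture is of the moment at which its call begins. There is no depth.
- env.close_job(): hands the job in; it is judged then, once.
Trained networks look in a picture, given as the dict that the camera call returned (one of the last four; its "shot" number tells which), for a name from the list of things; names that differ only in an ending like _2 or _b are one class to them, and where a whole thing is asked for, a point or a joint stands for the part that bears it (a point fixed in the world has none). Each returns a list of dicts, best first, with "p" (0 to 1); they miss things now and then, are a little off and sometimes report something else, mostly with a low value. They report only what shows in the picture. A call takes as long as a camera call. They do not tell look-alikes from the thing itself.
- env.look_for(query, picture): "box" ([left, top, right, bottom] in pixels, round what is visible of it).
- env.tip_of(query, picture): "location" ([column, row] in pixels: a listed point, or the origin of a listed thing).
The state is a dict: "time_s": time; "q": joint angles; "qvel": joint speeds; "joint_efforts": joint torques, N m; "position": TCP position; "tool_rot": TCP orientation; "ft_force": force on the tool from outside, world axes, zero at the start; "wrist_torque": the same for the moment, N m; "grip_width": finger opening in m; "gripper_force": force on a finger pad.
Only numpy, scipy, OpenCV 4.12 (cv2) and the standard library are available. Lean on these libraries where they do the work, as an engineer would, in place of code of your own. Each camera call takes 0.05 s, during which the arm holds its last target. There are 200 camera calls.

## Working session

There is one attempt and no reset: what is moved stays moved. The work goes in short steps, Python scripts to look and compute and a tool call to move; the robot and the scene stay as the last step left them, time stands still between calls to the robot, and variables do not carry over. Pictures are saved under pics/ and viewed, at most 14 in all, crops included, and the job is handed in when it is done.

Besides the shell and the picture viewer there is one more tool, called after "Request:" by a JSON object that holds its "method" and its "body". arm_command: Moves the arm, as the interface text tells. Its arguments: {"type":"object","properties":{"deltas":{"type":"array"},"squeeze":{"type":"number"}},"required":["deltas"]}

```bash
mkdir -p pics; ls
cat > h.py <<'E'
import numpy as np,cv2
from rig import env
def ray(p,px):
    K=np.array(p["camera_matrix"]);d=np.linalg.inv(K)@[px[0],px[1],1]
    return np.array(p["eye"]),np.array(p["orientation"])@(d*[1,-1,-1])
def at(p,px,z):
    e,d=ray(p,px);return (e+d*(z-e[2])/d[2])
def proj(p,X):
    c=np.array(p["orientation"]).T@(np.array(X)-p["eye"]);c=c*[1,-1,-1]
    u=np.array(p["camera_matrix"])@c;return u[:2]/u[2]
E
python3 - <<'E'
from h import *
Z=dict(bob_thin=.008,bob_medium=.013,bob_thick=.018,cradle_small=0,cradle_medium=0,cradle_large=0,plate_head=0,cone_head=0,beaker_a=0)
ims=[]
for n in("scene","side"):
    p=env.get_image(n);ims.append(p["color"]);print(n,p["eye"],[k for k in p])
    for q in Z:
        print(q,[(round(r["p"],2),np.round(r["location"]).tolist(),at(p,r["location"],Z[q]).round(3)[:2].tolist()) for r in env.tip_of(q,p)[:4]])
    cv2.imwrite(f"pics/{n}0.png",cv2.resize(p["color"],(800,600),interpolation=cv2.INTER_CUBIC))
print(env.observe())
E
```

```text
pics
scene [ 1.00096746 -0.56818848  0.71667893] ['color', 'camera_matrix', 'eye', 'orientation', 'shot']
bob_thin [(0.77, [200.0, 312.0], [0.589, -0.303]), (0.66, [158.0, 260.0], [0.4, -0.279])]
bob_medium [(0.67, [158.0, 260.0], [0.404, -0.28])]
bob_thick [(0.69, [261.0, 207.0], [0.455, 0.035]), (0.65, [201.0, 212.0], [0.349, -0.094]), (0.6, [255.0, 143.0], [0.206, 0.275])]
cradle_small [(0.94, [323.0, 217.0], [0.597, 0.139])]
cradle_medium [(0.68, [302.0, 170.0], [0.414, 0.28])]
cradle_large [(0.62, [355.0, 196.0], [0.612, 0.283]), (0.48, [160.0, 262.0], [0.403, -0.275])]
plate_head [(0.64, [294.0, 197.0], [0.482, 0.152]), (0.42, [296.0, 252.0], [0.625, -0.015])]
cone_head [(0.53, [226.0, 246.0], [0.483, -0.126])]
beaker_a [(0.83, [360.0, 158.0], [0.511, 0.476]), (0.75, [140.0, 358.0], [0.58, -0.449]), (0.44, [292.0, 197.0], [0.477, 0.148])]
side [ 0.00788189 -0.90570298  1.24987908] ['color', 'camera_matrix', 'eye', 'orientation', 'shot']
bob_thin [(0.64, [332.0, 247.0], [0.593, -0.289]), (0.62, [279.0, 224.0], [0.471, -0.131]), (0.49, [301.0, 188.0], [0.62, -0.016])]
bob_medium 
[... 755 characters left out ...]
38579940e+01, -1.23360512e+01]), 'qvel': array([ 0.06601285, -0.06650277, -0.09194743, -0.03426436, -0.02057814,
        0.01146244]), 'joint_efforts': array([ 1.50621545e-04, -4.48341143e+01, -2.31458831e+01, -2.42920596e-04,
        5.92500746e-04,  9.94320658e-06]), 'position': array([0.2484834 , 0.49066087, 0.23133942]), 'tool_rot': array([[-8.92116353e-01,  4.51805725e-01, -2.95878295e-06],
       [ 4.51805724e-01,  8.92116352e-01,  4.85027999e-05],
       [ 2.45534213e-05,  4.19333459e-05, -9.99999999e-01]]), 'ft_force': array([-0.84549522, -0.48693865,  0.49595627]), 'wrist_torque': array([-0.00091502, -0.03309106,  0.01167653]), 'gripper_force': 0.0, 'grip_width': 0.0854593219739641}
```

View pics/scene0.png

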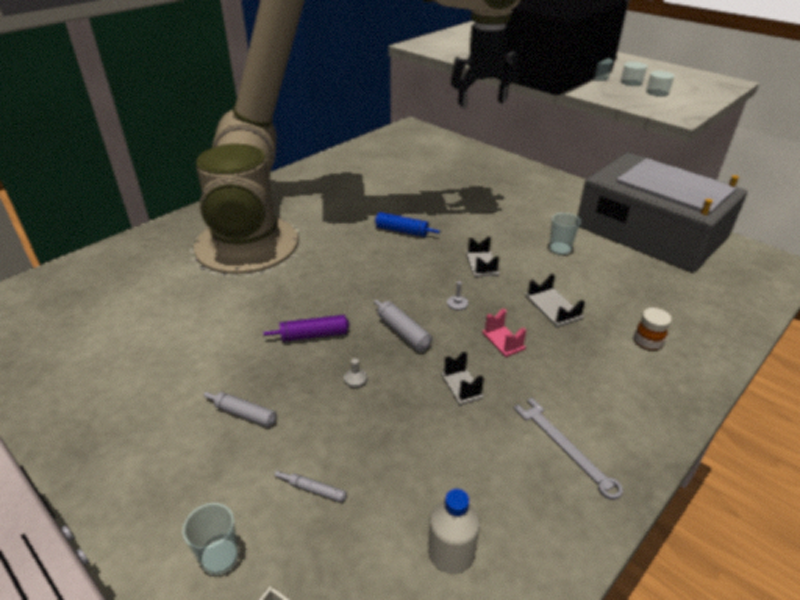

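View pics/side0.png

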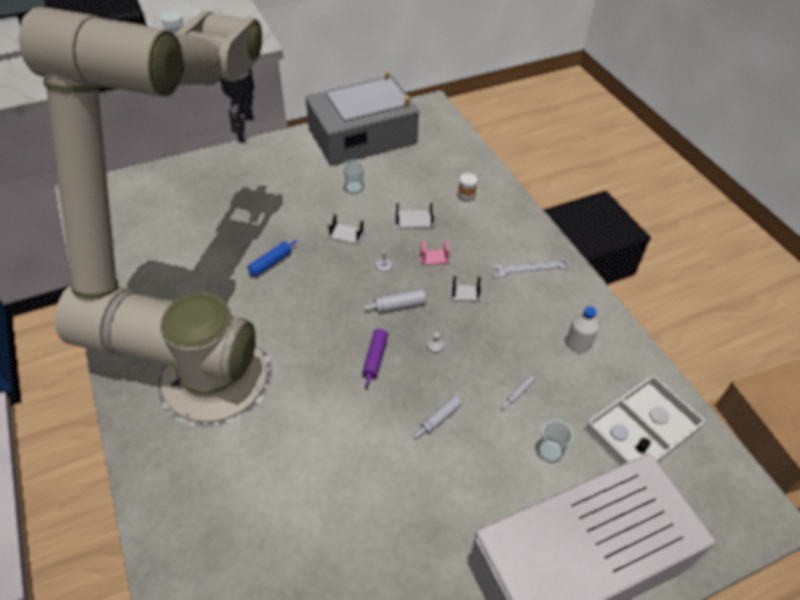

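The scene shows these candidates (in 800x600 pixels):
- **Thick bob:** steel (403,325), the one I want. Purple (315,328) and blue (403,225) are look-alikes.
- **Other bobs:** medium at (245,409), thin at (312,487).
- **Cradles:** small at (463,380), medium at (483,257), large at (556,300). Pink (505,333) is a look-alike.

The side view agrees: bobs at (400,301), (440,416) and (517,392), cradles at (466,290), (346,230) and (415,215).

Run:
```python
from h import *
p=env.get_image("scene");c=p["color"]
cv2.imwrite("pics/crop1.png",cv2.resize(c[145:275,215:380],(792,600),interpolation=cv2.INTER_CUBIC))
def ax(a,b,z,n):
    A=at(p,np.array(a)*.64,z);B=at(p,np.array(b)*.64,z);d=B-A;print(n,A.round(3),B.round(3),np.degrees(np.arctan2(d[1],d[0])).round(1))
ax((428,345),(378,302),.018,"thick");ax((273,420),(207,396),.013,"med");ax((345,496),(277,475),.008,"thin")
w=env.get_image("wrist");o=env.observe();R=o["tool_rot"]
print((R.T@(w["eye"]-o["position"])).round(4),(R.T@w["orientation"]).round(3).tolist(),w["camera_matrix"],env.pinch_z)
```

```text
thick [0.52  0.017 0.018] [0.373 0.042 0.018] 170.6
med [ 0.457 -0.269  0.013] [ 0.342 -0.312  0.013] -159.6
thin [ 0.632 -0.28   0.008] [ 0.538 -0.324  0.008] -155.1
[ 0.0802 -0.0009 -0.1424] [[0.001, 0.95, 0.312], [1.0, -0.001, -0.0], [-0.0, 0.312, -0.95]] [[335.64847172   0.         253.46378665]
 [  0.         335.64847172 192.22733005]
 [  0.           0.           1.        ]] -0.0187
```

View pics/crop1.png

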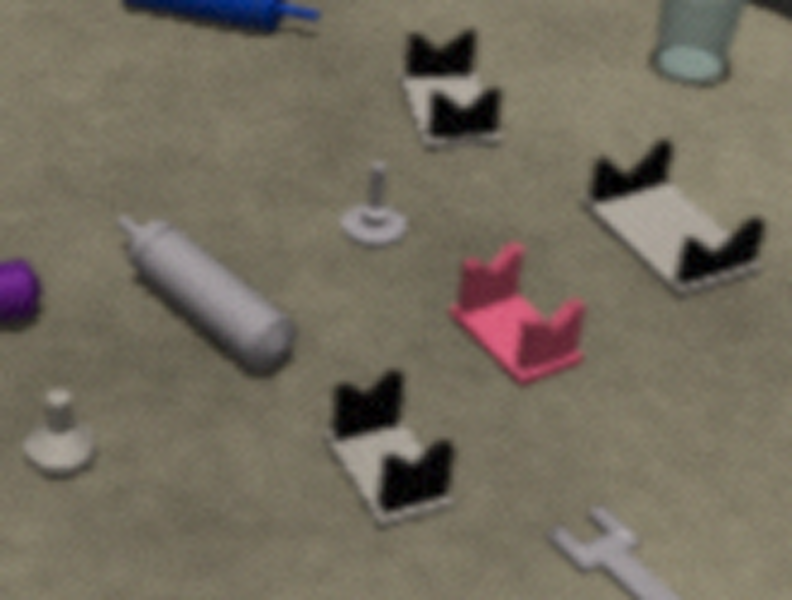

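The crop confirms my choices: steel bob at (205,300), small black cradle (390,450), medium (450,90), large (680,220). The pink cradle at (510,320) is excluded. Next I look from above.

Request:
{"method": "arm_command", "body": {"deltas": [{"dx":-0.041,"dy":-0.0195,"dz":-0.003},{"dx":-0.041,"dy":-0.0195,"dz":-0.003},{"dx":-0.041,"dy":-0.0195,"dz":-0.003},{"dx":-0.041,"dy":-0.0195,"dz":-0.003},{"dx":-0.041,"dy":-0.0195,"dz":-0.003},{"dx":-0.041,"dy":-0.0195,"dz":-0.003},{"dx":-0.041,"dy":-0.0195,"dz":-0.003},{"dx":-0.041,"dy":-0.0195,"dz":-0.003},{"dx":-0.041,"dy":-0.0195},{"dx":-0.041,"dy":-0.0195},{},{}]}}

```text
invalid input
```

```bash
cat >> h.py <<'E'
import pickle
def shot(name,view=True):
    p=env.get_image("wrist");pickle.dump(p,open(f"pics/{name}.pkl","wb"))
    if view:
        cv2.imwrite(f"pics/{name}.png",cv2.resize(p["color"],(800,600),interpolation=cv2.INTER_CUBIC))
    return p
E
python3 - <<'E'
from h import *
p=shot("w1");o=env.observe();print(o["position"],o["tool_rot"][:,0])
Z=dict(bob_thin=.008,bob_medium=.013,bob_thick=.018,cradle_small=0,cradle_medium=0,cradle_large=0,plate_head=0,cone_head=0,beaker_a=0)
for q in Z: print(q,[(round(r["p"],2),np.round(np.array(r["location"])*1.5625).tolist(),at(p,r["location"],Z[q]).round(3)[:2].tolist()) for r in env.tip_of(q,p)[:4]])
E
```

```text
[0.24848314 0.49062828 0.23132121] [-8.92102128e-01  4.51833811e-01  2.06609836e-05]
bob_thin [(0.36, [292.0, 522.0], [0.422, 0.303])]
bob_medium [(0.57, [511.0, 522.0], [0.501, 0.47])]
bob_thick [(0.83, [110.0, 333.0], [0.209, 0.276])]
cradle_small []
cradle_medium [(0.6, [293.0, 523.0], [0.428, 0.299])]
cradle_large []
plate_head []
cone_head []
beaker_a [(0.89, [507.0, 520.0], [0.509, 0.466])]
```

View pics/w1.png

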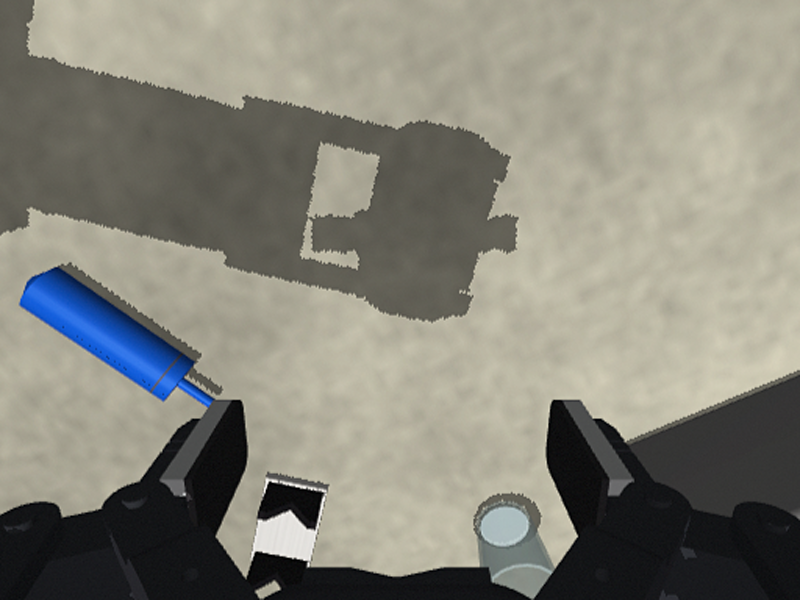

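The wrist view shows the blue decoy at (110,333) and the medium cradle partly hidden at (290,520). The gripper blocks the lower image, so the useful view lies on the tool's +x side. The move was refused, so I'll send every key in each row.

Request:
{"method": "arm_command", "body": {"deltas": [{"rx":0,"ry":0,"rz":0,"dx":-0.0466,"dy":-0.0091,"dz":-0.003,"fingers":0.085},{"rx":0,"ry":0,"rz":0,"dx":-0.0466,"dy":-0.0091,"dz":-0.003,"fingers":0.085},{"rx":0,"ry":0,"rz":0,"dx":-0.0466,"dy":-0.0091,"dz":-0.003,"fingers":0.085},{"rx":0,"ry":0,"rz":0,"dx":-0.0466,"dy":-0.0091,"dz":-0.003,"fingers":0.085},{"rx":0,"ry":0,"rz":0,"dx":-0.0466,"dy":-0.0091,"dz":-0.003,"fingers":0.085},{"rx":0,"ry":0,"rz":0,"dx":-0.0466,"dy":-0.0091,"dz":-0.003,"fingers":0.085},{"rx":0,"ry":0,"rz":0,"dx":-0.0466,"dy":-0.0091,"dz":-0.003,"fingers":0.085},{"rx":0,"ry":0,"rz":0,"dx":-0.0466,"dy":-0.0091,"dz":-0.003,"fingers":0.085},{"rx":0,"ry":0,"rz":0,"dx":-0.0466,"dy":-0.0091,"dz":-0.003,"fingers":0.085},{"rx":0,"ry":0,"rz":0,"dx":-0.0466,"dy":-0.0091,"dz":-0.003,"fingers":0.085},{"rx":0,"ry":0,"rz":0,"dx":-0.0466,"dy":-0.0091,"dz":-0.003,"fingers":0.085},{"rx":0,"ry":0,"rz":0,"dx":0,"dy":0,"dz":0,"fingers":0.085}]}}

```text
time_s: 2.8
position: [0.664, 0.1653, 0.2626]
tool_rot: [[-0.89, 0.457, -0.0], [0.457, 0.89, -0.001], [-0.0, -0.001, -1.0]]
ft_force: [1.5, -0.1, -0.6]
grip_width: 0.0849
gripper_force: 0.0
```

Run:
```python
from h import *
p=shot("w2");o=env.observe();print(o["position"],o["tool_rot"][:,0])
Z=dict(bob_thin=.008,bob_medium=.013,bob_thick=.018,cradle_small=0,cradle_medium=0,cradle_large=0,plate_head=0,cone_head=0,beaker_a=0)
for q in Z: print(q,[(round(r["p"],2),np.round(np.array(r["location"])*1.5625).tolist(),at(p,r["location"],Z[q]).round(3)[:2].tolist()) for r in env.tip_of(q,p)[:4]])
```

```text
[0.66220465 0.16746054 0.26292636] [-0.89055564  0.45487328  0.0009718 ]
bob_thin []
bob_medium []
bob_thick [(0.96, [65.0, 60.0], [0.451, 0.022])]
cradle_small [(0.81, [322.0, 178.0], [0.599, 0.134]), (0.71, [179.0, 276.0], [0.613, -0.005])]
cradle_medium []
cradle_large [(0.64, [505.0, 100.0], [0.611, 0.28])]
plate_head []
cone_head []
beaker_a []
```

View pics/w2.png

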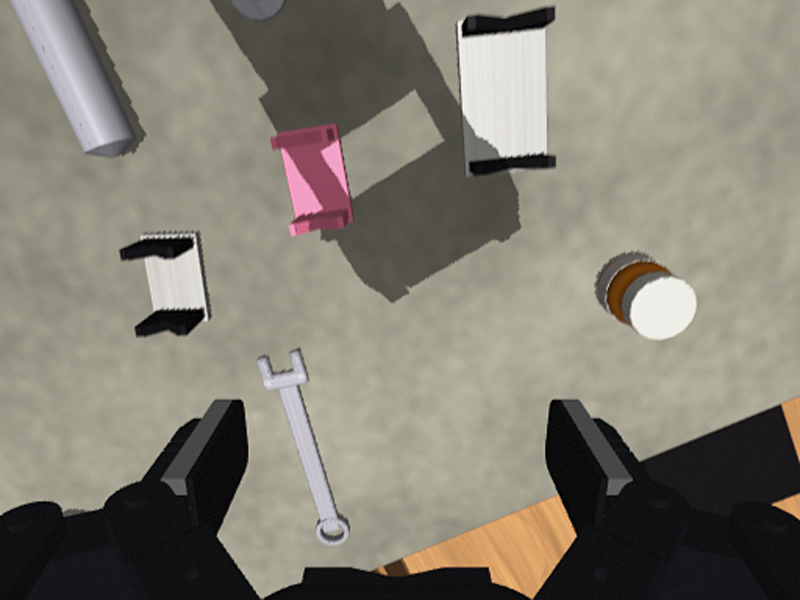

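The wrist view shows the small cradle (175,275), large cradle (505,95), pink decoy (315,180) and the thick bob's cone end (115,150). I'll take two more views: medium cradle with the thick bob, then the other two bobs.

Request:
{"method": "arm_command", "body": {"deltas": [{"rx":0,"ry":0,"rz":0,"dx":0.028,"dy":-0.034,"dz":0,"fingers":0.085},{"rx":0,"ry":0,"rz":0,"dx":0.028,"dy":-0.034,"dz":0,"fingers":0.085},{"rx":0,"ry":0,"rz":0,"dx":0.028,"dy":-0.034,"dz":0,"fingers":0.085},{"rx":0,"ry":0,"rz":0,"dx":0,"dy":0,"dz":0,"fingers":0.085},{"rx":0,"ry":0,"rz":0,"dx":0,"dy":0,"dz":0,"fingers":0.085}]}}

```text
time_s: 3.8
position: [0.5392, 0.1167, 0.2652]
tool_rot: [[-0.892, 0.452, 0.002], [0.452, 0.892, 0.0], [-0.001, 0.001, -1.0]]
ft_force: [0.2, 0.0, 0.7]
grip_width: 0.0848
gripper_force: 0.0
```

Run:
```python
from h import *
p=shot("w3")
```

Request:
{"method": "arm_command", "body": {"deltas": [{"rx":0,"ry":0,"rz":0,"dx":-0.025,"dy":-0.037,"dz":0,"fingers":0.085},{"rx":0,"ry":0,"rz":0,"dx":-0.025,"dy":-0.037,"dz":0,"fingers":0.085},{"rx":0,"ry":0,"rz":0,"dx":-0.025,"dy":-0.037,"dz":0,"fingers":0.085},{"rx":0,"ry":0,"rz":0,"dx":-0.025,"dy":-0.037,"dz":0,"fingers":0.085},{"rx":0,"ry":0,"rz":0,"dx":-0.025,"dy":-0.037,"dz":0,"fingers":0.085},{"rx":0,"ry":0,"rz":0,"dx":-0.025,"dy":-0.037,"dz":0,"fingers":0.085},{"rx":0,"ry":0,"rz":0,"dx":-0.025,"dy":-0.037,"dz":0,"fingers":0.085},{"rx":0,"ry":0,"rz":0,"dx":-0.025,"dy":-0.037,"dz":0,"fingers":0.085},{"rx":0,"ry":0,"rz":0,"dx":-0.025,"dy":-0.037,"dz":0,"fingers":0.085},{"rx":0,"ry":0,"rz":0,"dx":-0.025,"dy":-0.037,"dz":0,"fingers":0.085},{"rx":0,"ry":0,"rz":0,"dx":0,"dy":0,"dz":0,"fingers":0.085},{"rx":0,"ry":0,"rz":0,"dx":0,"dy":0,"dz":0,"fingers":0.085}]}}

```text
time_s: 5.05
position: [0.5962, -0.3272, 0.2631]
tool_rot: [[-0.892, 0.453, -0.0], [0.453, 0.892, 0.001], [0.001, 0.0, -1.0]]
ft_force: [-0.5, 1.0, -0.4]
grip_width: 0.0851
gripper_force: 0.0
```

Run:
```python
from h import *
p=shot("w4")
```

```text
(no output)
```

View pics/w3.png

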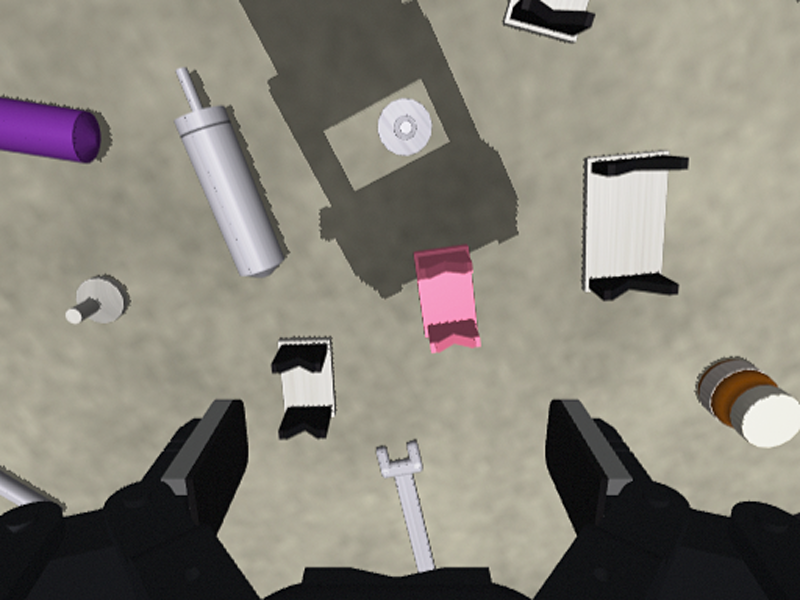

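View pics/w4.png

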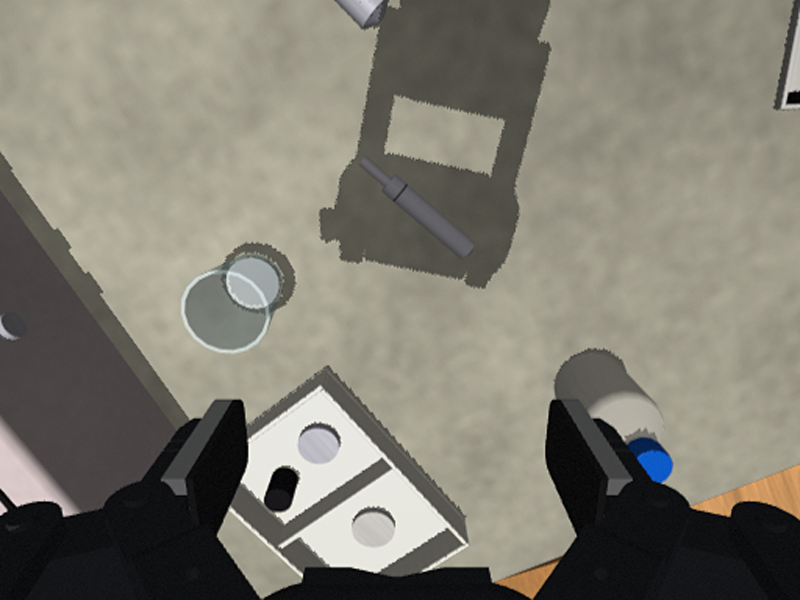

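w3 shows the thick bob with its stem tip at (181,70) and cone at (264,275), plus the small and large cradles and the edge of the medium one. w4 shows the thin bob from (362,160) to (471,252). The medium bob is out of frame. I'll fit the cradle models to these pictures.

```bash
cat > fit.py <<'E'
from h import *
from scipy.optimize import minimize
S=dict(small=(.050,.043,.025,.034,.046),medium=(.066,.052,.034,.027,.044),large=(.082,.060,.042,.020,.041))
def mask(p,name,X):
    cl,w,nw,zb,zt=S[name];x,y,a=X
    R=np.array([[np.cos(a),-np.sin(a)],[np.sin(a),np.cos(a)]])
    m=np.zeros((384,512),np.uint8)
    def P(L): return np.array([proj(p,[*(R@q[:2]+[x,y]),q[2]]) for q in L])
    def fill(L,c): cv2.fillPoly(m,[np.round(P(L)*16).astype(np.int32)],c,shift=4)
    b=cl/2+.011
    fill([(-b,-w/2,.008),(b,-w/2,.008),(b,w/2,.008),(-b,w/2,.008)],128)
    h=w/2
    pr=[(-h,.008),(-h,zt),(-nw/2,zt),(0,zb),(nw/2,zt),(h,zt),(h,.008)]
    for s in(-1,1):
        xs=[s*cl/2,s*(cl/2+.008)]
        for u in xs: fill([(u,*q) for q in pr],255)
        for q,r in zip(pr,pr[1:]): fill([(xs[0],*q),(xs[1],*q),(xs[1],*r),(xs[0],*r)],255)
    return m
def fit(name,views,X0):
    V=[]
    for f,(l,t,r,b) in views:
        p=pickle.load(open(f"pics/{f}.pkl","rb"));s=np.s_[int(t/1.5625):int(b/1.5625),int(l/1.5625):int(r/1.5625)]
        V.append((p,s,(p["color"].max(2)<62)[s],(p["color"].min(2)>195)[s]))
    def cost(X):
        c=0
        for p,s,k,wh in V:
            m=cv2.GaussianBlur((mask(p,name,X)==255).astype(np.float32),(0,0),.8)[s]
            n=cv2.GaussianBlur((mask(p,name,X)==128).astype(np.float32),(0,0),.8)[s]
            c+=np.abs(m-k).sum()+.5*((1-n)*wh).sum()
        return c/sum(v[2].sum() for v in V)
    best=min((minimize(cost,[X0[0],X0[1],a],method="Nelder-Mead",options=dict(initial_simplex=np.array([X0[0],X0[1],a])+np.array([[0,0,0],[.012,0,0],[0,.012,0],[0,0,.15]]))) for a in np.radians([-45,-25,-5,15])),key=lambda r:r.fun)
    print(name,best.x[:2].round(4),np.degrees(best.x[2]).round(1),round(best.fun,2));return best.x
E
python3 - <<'E'
from fit import *
fit("small",[("w3",(260,330,345,445)),("w2",(110,225,215,345))],(.615,-.005))
fit("large",[("w3",(570,140,700,310)),("w2",(450,0,565,180))],(.61,.28))
fit("medium",[("w3",(495,0,605,45)),("w1",(246,465,335,560))],(.425,.295))
def bob(f,a,b,z):
    p=pickle.load(open(f"pics/{f}.pkl","rb"));A=at(p,np.array(a)/1.5625,z);B=at(p,np.array(b)/1.5625,z);d=A-B
    print(f,"stem",A.round(4),"apex",B.round(4),"len",np.linalg.norm(d).round(4),"ang",np.degrees(np.arctan2(d[1],d[0])).round(1));return A,B,d/np.linalg.norm(d)
A,B,d=bob("w3",(181,70),(264,276),.018);print("thick c",(A-d*.088).round(4),(B+d*.065).round(4))
A,B,d=bob("w4",(362,160),(472,253),.008);print("thin c",(A-d*.065).round(4),(B+d*.043).round(4))
p=env.get_image("scene");print(env.look_for("bob_medium",p)[:1])
E
```

```text
small [ 0.6124 -0.0065] -22.0 0.38
large [0.6083 0.278 ] -21.3 0.45
medium [0.4211 0.2957] -42.9 0.39
w3 stem [0.3678 0.0382 0.018 ] apex [0.5184 0.0126 0.018 ] len 0.1527 ang 170.4
thick c [0.4545 0.0234 0.018 ] [0.4543 0.0235 0.018 ]
w4 stem [ 0.5327 -0.3238  0.008 ] apex [ 0.6328 -0.2806  0.008 ] len 0.109 ang -156.6
thin c [ 0.5924 -0.298   0.008 ] [ 0.5933 -0.2976  0.008 ]
[{'box': [130.5, 248.5, 176.9, 275.6], 'p': 0.8}]
```

The bob lengths match the spec closely (0.1527 vs 0.153 m, and 0.109 vs 0.108 m). I start with the thin bob: turn to yaw 203° while lowering.

Request:
{"method": "arm_command", "body": {"deltas": [{"rx":0,"ry":0,"rz":-0.1455,"dx":0,"dy":0,"dz":0.033,"fingers":0.06},{"rx":0,"ry":0,"rz":-0.1455,"dx":0,"dy":0,"dz":0.033,"fingers":0.06},{"rx":0,"ry":0,"rz":-0.1455,"dx":0,"dy":0,"dz":0.033,"fingers":0.06},{"rx":0,"ry":0,"rz":-0.1455,"dx":0,"dy":0,"dz":0.033,"fingers":0.06},{"rx":0,"ry":0,"rz":-0.1455,"dx":0,"dy":0,"dz":0.033,"fingers":0.06},{"rx":0,"ry":0,"rz":-0.1455,"dx":0,"dy":0,"dz":0.02,"fingers":0.06},{"rx":0,"ry":0,"rz":0,"dx":0,"dy":0,"dz":0,"fingers":0.06},{"rx":0,"ry":0,"rz":0,"dx":0,"dy":0,"dz":0,"fingers":0.06}]}}

```text
time_s: 6.0
position: [0.5961, -0.3258, 0.0806]
tool_rot: [[-0.92, -0.391, 0.001], [-0.391, 0.92, -0.001], [-0.001, -0.001, -1.0]]
ft_force: [1.1, -0.3, -0.2]
grip_width: 0.0602
gripper_force: 0.0
```

```bash
cat >> h.py <<'E'
def go(x,y,z,yaw):
    "total shift along present tool axes (turn done first) and turn needed"
    o=env.observe();R=np.array(o["tool_rot"]);y0=np.degrees(np.arctan2(R[1,0],R[0,0]))
    d=(yaw-y0+180)%360-180;a=np.radians(yaw);X=np.array([np.cos(a),np.sin(a)]);Y=np.array([np.sin(a),-np.cos(a)])
    D=np.array([x,y])-o["position"][:2]
    print("t",round(o["time_s"],2),"pos",o["position"].round(4),"yaw",y0.round(1),"| rz tot",-np.radians(d).round(4),"then dx,dy,dz",(D@X).round(4),(D@Y).round(4),(o["position"][2]-z).round(4),"| before turn dx,dy",(R[:2,0]@D).round(4),(R[:2,1]@D).round(4), "q6",o["q"][5].round(1),"F",np.round(o["ft_force"],1),"w",round(o["grip_width"],4),round(o["gripper_force"],1))
E
python3 - <<'E'
from fit import *
go(.593,-.298,.003,203.4)
rows=[]
for n,f,(l,t,r,b),X in[("small","w3",(250,320,355,455),(.6124,-.0065,-22)),("large","w3",(565,130,705,320),(.6083,.278,-21.3)),("medium","w1",(235,460,345,600),(.4211,.2957,-42.9))]:
    p=pickle.load(open(f"pics/{f}.pkl","rb"));m=mask(p,n,(X[0],X[1],np.radians(X[2])));im=p["color"].copy()
    im=cv2.resize(im,None,fx=4,fy=4,interpolation=cv2.INTER_CUBIC);m=cv2.resize(m,None,fx=4,fy=4,interpolation=0)
    for v,c in((255,(0,0,255)),(128,(0,200,0))):
        cv2.drawContours(im,cv2.findContours((m==v).astype(np.uint8),0,2)[0],-1,c,1)
    k=4/1.5625;rows.append(cv2.resize(im[int(t*k):int(b*k),int(l*k):int(r*k)],(264,400)))
cv2.imwrite("pics/ov.png",np.hstack(rows))
E
```

```text
t 6.0 pos [ 0.5961 -0.3258  0.0806] yaw -157.0 | rz tot -0.007 then dx,dy,dz -0.0082 0.0267 0.0776 | before turn dx,dy -0.008 0.0268 q6 -151.6 F [ 1.1 -0.3 -0.2] w 0.0602 0.0
```

View pics/ov.png

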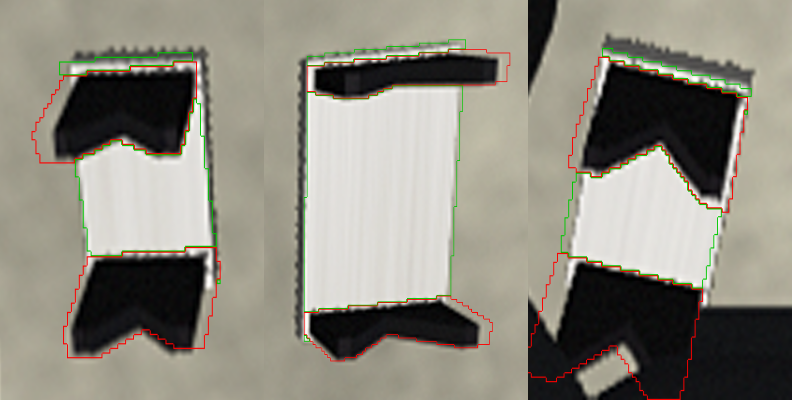

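The overlay fits well. The uprights are a few mm narrower than the base, so I'll refit with that while grasping the thin bob.

Request:
{"method": "arm_command", "body": {"deltas": [{"rx":0,"ry":0,"rz":-0.007,"dx":-0.004,"dy":0.0135,"dz":0.01,"fingers":0.06},{"rx":0,"ry":0,"rz":0,"dx":-0.004,"dy":0.0135,"dz":0.02,"fingers":0.06},{"rx":0,"ry":0,"rz":0,"dx":0,"dy":0,"dz":0.02,"fingers":0.06},{"rx":0,"ry":0,"rz":0,"dx":0,"dy":0,"dz":0.015,"fingers":0.06},{"rx":0,"ry":0,"rz":0,"dx":0,"dy":0,"dz":0.01,"fingers":0.06},{"rx":0,"ry":0,"rz":0,"dx":0,"dy":0,"dz":0.002,"fingers":0.06},{"rx":0,"ry":0,"rz":0,"dx":0,"dy":0,"dz":0,"fingers":0.06}]}}

```text
time_s: 6.7
position: [0.5923, -0.2988, 0.0028]
tool_rot: [[-0.917, -0.399, 0.001], [-0.399, 0.917, -0.0], [-0.0, -0.001, -1.0]]
ft_force: [0.2, 0.4, 1.3]
grip_width: 0.0597
gripper_force: 0.0
```

```bash
sed -i 's|    h=w/2$|    h=w/2-.003|' fit.py
python3 - <<'E'
from fit import *
go(.593,-.298,.003,203.4)
fit("small",[("w3",(260,330,345,445)),("w2",(110,225,215,345))],(.6124,-.0065))
fit("large",[("w3",(570,140,700,310)),("w2",(450,0,565,180))],(.608,.278))
fit("medium",[("w3",(495,0,605,45)),("w1",(246,465,335,555))],(.42,.295))
E
```

```text
t 6.7 pos [ 0.5923 -0.2988  0.0028] yaw -156.5 | rz tot 0.002 then dx,dy,dz -0.0009 0.0004 -0.0002 | before turn dx,dy -0.0009 0.0004 q6 -150.5 F [0.2 0.4 1.3] w 0.0597 0.0
small [ 0.6125 -0.006 ] -24.6 0.22
large [0.608  0.2772] -21.0 0.32
medium [0.4221 0.2969] -40.1 0.23
```

Request:
{"method": "arm_command", "body": {"deltas": [{"rx":0,"ry":0,"rz":0,"dx":0,"dy":0,"dz":0,"fingers":0.008},{"rx":0,"ry":0,"rz":0,"dx":0,"dy":0,"dz":0,"fingers":0.008},{"rx":0,"ry":0,"rz":0,"dx":0,"dy":0,"dz":0,"fingers":0.008},{"rx":0,"ry":0,"rz":0,"dx":0,"dy":0,"dz":0,"fingers":0.008},{"rx":0,"ry":0,"rz":0,"dx":0,"dy":0,"dz":0,"fingers":0.008},{"rx":0,"ry":0,"rz":0,"dx":0,"dy":0,"dz":0,"fingers":0.008},{"rx":0,"ry":0,"rz":0,"dx":0,"dy":0,"dz":-0.01,"fingers":0.008},{"rx":0,"ry":0,"rz":0,"dx":0,"dy":0,"dz":-0.03,"fingers":0.008},{"rx":0,"ry":0,"rz":0,"dx":0,"dy":0,"dz":-0.03,"fingers":0.008},{"rx":0,"ry":0,"rz":0,"dx":0,"dy":0,"dz":-0.03,"fingers":0.008},{"rx":0,"ry":0,"rz":0,"dx":0,"dy":0,"dz":-0.03,"fingers":0.008}], "squeeze": 50}}

```text
time_s: 7.8
position: [0.5918, -0.2981, 0.1339]
tool_rot: [[-0.917, -0.4, -0.0], [-0.4, 0.917, 0.0], [0.0, 0.0, -1.0]]
ft_force: [0.2, -0.5, -0.6]
grip_width: 0.0138
gripper_force: 48.9
```

Run:
```python
from h import *
go(.6125,-.006,.13,155.4)
```

```text
t 7.8 pos [ 0.5918 -0.2981  0.1339] yaw -156.4 | rz tot 0.8406 then dx,dy,dz 0.1028 0.2742 0.0039 | before turn dx,dy -0.1357 0.2595 q6 -150.5 F [ 0.2 -0.5 -0.6] w 0.0138 48.9
```

Request:
{"method": "arm_command", "body": {"deltas": [{"rx":0,"ry":0,"rz":0,"dx":-0.0194,"dy":0.0371,"dz":0,"fingers":0.008},{"rx":0,"ry":0,"rz":0,"dx":-0.0194,"dy":0.0371,"dz":0,"fingers":0.008},{"rx":0,"ry":0,"rz":0,"dx":-0.0194,"dy":0.0371,"dz":0,"fingers":0.008},{"rx":0,"ry":0,"rz":0,"dx":-0.0194,"dy":0.0371,"dz":0,"fingers":0.008},{"rx":0,"ry":0,"rz":0,"dx":-0.0194,"dy":0.0371,"dz":0,"fingers":0.008},{"rx":0,"ry":0,"rz":0,"dx":-0.0194,"dy":0.0371,"dz":0,"fingers":0.008},{"rx":0,"ry":0,"rz":0,"dx":-0.0194,"dy":0.0371,"dz":0,"fingers":0.008},{"rx":0,"ry":0,"rz":0.14,"dx":0,"dy":0,"dz":0,"fingers":0.008},{"rx":0,"ry":0,"rz":0.14,"dx":0,"dy":0,"dz":0,"fingers":0.008},{"rx":0,"ry":0,"rz":0.14,"dx":0,"dy":0,"dz":0,"fingers":0.008},{"rx":0,"ry":0,"rz":0.14,"dx":0,"dy":0,"dz":0,"fingers":0.008},{"rx":0,"ry":0,"rz":0.14,"dx":0,"dy":0,"dz":0,"fingers":0.008}]}}

```text
time_s: 9.0
position: [0.6125, -0.0059, 0.1326]
tool_rot: [[-0.957, 0.29, -0.0], [0.29, 0.957, 0.0], [0.0, 0.0, -1.0]]
ft_force: [-0.0, 0.3, -1.0]
grip_width: 0.0135
gripper_force: 48.9
```

Request:
{"method": "arm_command", "body": {"deltas": [{"rx":0,"ry":0,"rz":0.14,"dx":0,"dy":0,"dz":0.02,"fingers":0.008},{"rx":0,"ry":0,"rz":0,"dx":0,"dy":0,"dz":0.02,"fingers":0.008},{"rx":0,"ry":0,"rz":0,"dx":0,"dy":0,"dz":0,"fingers":0.008},{"rx":0,"ry":0,"rz":0,"dx":0,"dy":0,"dz":0,"fingers":0.008}]}}

```text
time_s: 9.4
position: [0.6128, -0.0061, 0.0929]
tool_rot: [[-0.91, 0.415, -0.0], [0.415, 0.91, 0.0], [0.0, 0.0, -1.0]]
ft_force: [0.1, -0.0, 0.5]
grip_width: 0.0134
gripper_force: 48.9
```

Run:
```python
from h import *
go(.6125,-.006,.041,155.4)
p=shot("w5")
```

```text
t 9.4 pos [ 0.6128 -0.0061  0.0929] yaw 155.5 | rz tot 0.001 then dx,dy,dz 0.0003 -0.0001 0.0519 | before turn dx,dy 0.0003 -0.0001 q6 -77.1 F [ 0.1 -0.   0.5] w 0.0134 48.9
```

View pics/w5.png

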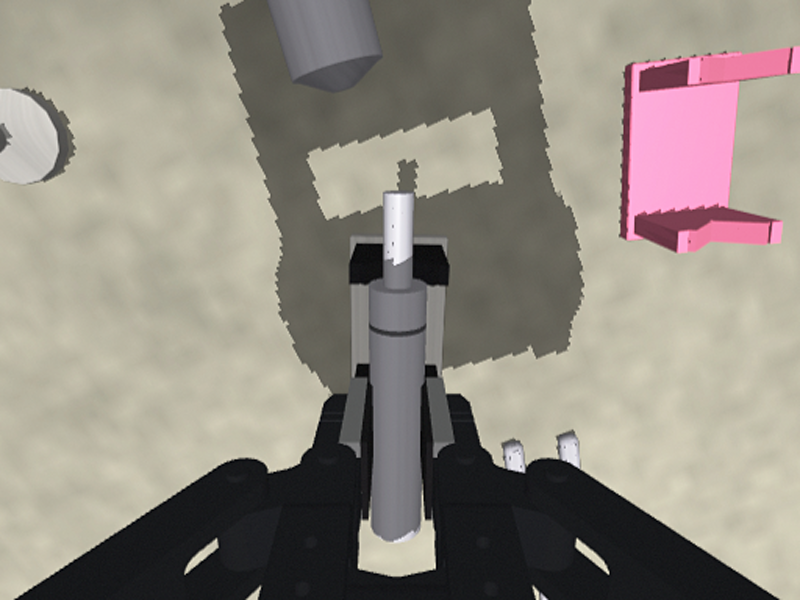

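w5 shows the thin bob held level between the pads, stem at (398,240), aligned over the small cradle at (400,310). I lower it now.

Request:
{"method": "arm_command", "body": {"deltas": [{"rx":0,"ry":0,"rz":0,"dx":0,"dy":0,"dz":0.02,"fingers":0.008},{"rx":0,"ry":0,"rz":0,"dx":0,"dy":0,"dz":0.015,"fingers":0.008},{"rx":0,"ry":0,"rz":0,"dx":0,"dy":0,"dz":0.008,"fingers":0.008},{"rx":0,"ry":0,"rz":0,"dx":0,"dy":0,"dz":0.005,"fingers":0.008},{"rx":0,"ry":0,"rz":0,"dx":0,"dy":0,"dz":0.002,"fingers":0.008},{"rx":0,"ry":0,"rz":0,"dx":0,"dy":0,"dz":0,"fingers":0.008},{"rx":0,"ry":0,"rz":0,"dx":0,"dy":0,"dz":0,"fingers":0.008}]}}

```text
time_s: 10.15
position: [0.613, -0.0061, 0.043]
tool_rot: [[-0.909, 0.416, 0.001], [0.416, 0.909, -0.0], [-0.001, 0.0, -1.0]]
ft_force: [-0.4, 0.8, 0.3]
grip_width: 0.0137
gripper_force: 48.9
```

Not in contact yet. I lower in 1 mm steps.

Request:
{"method": "arm_command", "body": {"deltas": [{"rx":0,"ry":0,"rz":0,"dx":0,"dy":0,"dz":0.001,"fingers":0.008},{"rx":0,"ry":0,"rz":0,"dx":0,"dy":0,"dz":0.001,"fingers":0.008},{"rx":0,"ry":0,"rz":0,"dx":0,"dy":0,"dz":0.001,"fingers":0.008},{"rx":0,"ry":0,"rz":0,"dx":0,"dy":0,"dz":0,"fingers":0.008}]}}

```text
time_s: 10.55
position: [0.613, -0.006, 0.0401]
tool_rot: [[-0.909, 0.416, 0.001], [0.416, 0.909, 0.0], [-0.001, 0.0, -1.0]]
ft_force: [-2.6, 1.2, 5.4]
grip_width: 0.0138
gripper_force: 49.6
```

Request:
{"method": "arm_command", "body": {"deltas": [{"rx":0,"ry":0,"rz":0,"dx":0,"dy":0,"dz":0,"fingers":0.025},{"rx":0,"ry":0,"rz":0,"dx":0,"dy":0,"dz":0,"fingers":0.04},{"rx":0,"ry":0,"rz":0,"dx":0,"dy":0,"dz":0,"fingers":0.05},{"rx":0,"ry":0,"rz":0,"dx":0,"dy":0,"dz":0,"fingers":0.05},{"rx":0,"ry":0,"rz":0,"dx":0,"dy":0,"dz":-0.02,"fingers":0.05},{"rx":0,"ry":0,"rz":0,"dx":0,"dy":0,"dz":-0.04,"fingers":0.05},{"rx":0,"ry":0,"rz":0,"dx":0,"dy":0,"dz":-0.05,"fingers":0.05},{"rx":0,"ry":0,"rz":0,"dx":0,"dy":0,"dz":-0.05,"fingers":0.05},{"rx":0,"ry":0,"rz":-0.13,"dx":0,"dy":0,"dz":0,"fingers":0.07},{"rx":0,"ry":0,"rz":-0.13,"dx":0,"dy":0,"dz":0,"fingers":0.07},{"rx":0,"ry":0,"rz":-0.13,"dx":0,"dy":0,"dz":0,"fingers":0.07},{"rx":0,"ry":0,"rz":-0.13,"dx":0,"dy":0,"dz":0,"fingers":0.07}]}}

```text
time_s: 11.75
position: [0.6126, -0.0061, 0.1993]
tool_rot: [[-0.995, -0.096, -0.0], [-0.096, 0.995, 0.0], [0.0, 0.0, -1.0]]
ft_force: [0.1, -0.2, -1.8]
grip_width: 0.0698
gripper_force: 0.0
```

Request:
{"method": "arm_command", "body": {"deltas": [{"rx":0,"ry":0,"rz":-0.13,"dx":0,"dy":0,"dz":0,"fingers":0.07},{"rx":0,"ry":0,"rz":-0.13,"dx":0,"dy":0,"dz":0,"fingers":0.07},{"rx":0,"ry":0,"rz":0,"dx":0,"dy":0,"dz":0,"fingers":0.07}]}}

```text
time_s: 12.05
position: [0.6126, -0.0061, 0.1992]
tool_rot: [[-0.939, -0.345, -0.0], [-0.345, 0.939, -0.0], [0.0, 0.0, -1.0]]
ft_force: [-0.0, 0.1, -0.8]
grip_width: 0.0697
gripper_force: 0.0
```

Run:
```python
from h import *
go(.52,-.24,.2,200)
```

```text
t 12.05 pos [ 0.6126 -0.0061  0.1992] yaw -159.8 | rz tot 0.0032 then dx,dy,dz 0.1671 -0.1881 -0.0008 | before turn dx,dy 0.1677 -0.1876 q6 -121.8 F [-0.   0.1 -0.8] w 0.0697 0.0
```

Request:
{"method": "arm_command", "body": {"deltas": [{"rx":0,"ry":0,"rz":0,"dx":0.028,"dy":-0.0313,"dz":0,"fingers":0.07},{"rx":0,"ry":0,"rz":0,"dx":0.028,"dy":-0.0313,"dz":0,"fingers":0.07},{"rx":0,"ry":0,"rz":0,"dx":0.028,"dy":-0.0313,"dz":0,"fingers":0.07},{"rx":0,"ry":0,"rz":0,"dx":0.028,"dy":-0.0313,"dz":0,"fingers":0.07},{"rx":0,"ry":0,"rz":0,"dx":0.028,"dy":-0.0313,"dz":0,"fingers":0.07},{"rx":0,"ry":0,"rz":0,"dx":0.028,"dy":-0.0313,"dz":0,"fingers":0.07},{"rx":0,"ry":0,"rz":0,"dx":0,"dy":0,"dz":0,"fingers":0.07},{"rx":0,"ry":0,"rz":0,"dx":0,"dy":0,"dz":0,"fingers":0.07}]}}

```text
time_s: 12.85
position: [0.5193, -0.2408, 0.1992]
tool_rot: [[-0.941, -0.34, -0.0], [-0.34, 0.941, 0.0], [-0.0, 0.0, -1.0]]
ft_force: [1.0, 0.1, -0.3]
grip_width: 0.0701
gripper_force: 0.0
```

Run:
```python
from h import *
go(.41,-.28,.2,200);p=shot("w6");print([(r["p"],np.array(r["location"])*1.5625,at(p,r["location"],.013)) for r in env.tip_of("bob_medium",p)])
```

```text
t 12.85 pos [ 0.5193 -0.2408  0.1992] yaw -160.1 | rz tot -0.0024 then dx,dy,dz 0.1161 0.0005 -0.0008 | before turn dx,dy 0.1161 0.0002 q6 -146.6 F [ 1.   0.1 -0.3] w 0.0701 0.0
[(0.64, array([ 74.84375, 232.65625]), array([ 0.57166624, -0.43825881,  0.013     ])), (0.62, array([388.28125,  50.78125]), array([ 0.40552398, -0.287066  ,  0.013     ]))]
```

View pics/w6.png

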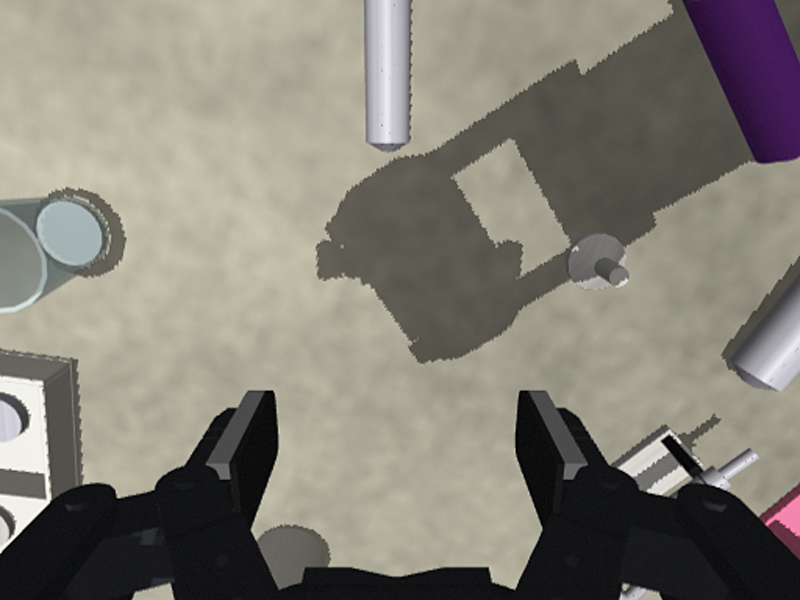

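w6 shows the medium bob's cone apex at (388,150) and its axis nearly straight up the image to (388,0). The beaker is at (60,240) and the cone head at (598,262). The thin bob's stem shows at (740,460).

Run:
```python
from h import *
p=pickle.load(open("pics/w6.pkl","rb"));B=at(p,np.array([388,151])/1.5625,.013);A=at(p,np.array([388,5])/1.5625,.013)
d=(A-B)/np.linalg.norm(A-B);yaw=np.degrees(np.arctan2(d[1],d[0]));c=B+d*.054;print(B.round(4),c.round(4),yaw)
go(c[0],c[1],.003,yaw)
```

```text
[ 0.4574 -0.2687  0.013 ] [ 0.4065 -0.2869  0.013 ] -160.36641382204377
t 12.95 pos [ 0.5198 -0.2393  0.1993] yaw -159.9 | rz tot 0.0077 then dx,dy,dz 0.1227 -0.0067 0.1963 | before turn dx,dy 0.1227 -0.0058 q6 -146.7 F [-0.2 -0.5  0.1] w 0.0699 0.0
```

Request:
{"method": "arm_command", "body": {"deltas": [{"rx":0,"ry":0,"rz":0.0077,"dx":0.0307,"dy":-0.0016,"dz":0.03,"fingers":0.07},{"rx":0,"ry":0,"rz":0,"dx":0.0307,"dy":-0.0016,"dz":0.03,"fingers":0.07},{"rx":0,"ry":0,"rz":0,"dx":0.0307,"dy":-0.0016,"dz":0.03,"fingers":0.07},{"rx":0,"ry":0,"rz":0,"dx":0.0307,"dy":-0.0016,"dz":0.03,"fingers":0.07},{"rx":0,"ry":0,"rz":0,"dx":0,"dy":0,"dz":0.03,"fingers":0.07},{"rx":0,"ry":0,"rz":0,"dx":0,"dy":0,"dz":0.025,"fingers":0.07},{"rx":0,"ry":0,"rz":0,"dx":0,"dy":0,"dz":0.015,"fingers":0.07},{"rx":0,"ry":0,"rz":0,"dx":0,"dy":0,"dz":0.005,"fingers":0.07},{"rx":0,"ry":0,"rz":0,"dx":0,"dy":0,"dz":0,"fingers":0.07},{"rx":0,"ry":0,"rz":0,"dx":0,"dy":0,"dz":0,"fingers":0.07}]}}

```text
time_s: 13.95
position: [0.4068, -0.2877, 0.0051]
tool_rot: [[-0.941, -0.337, 0.001], [-0.337, 0.941, -0.001], [-0.0, -0.001, -1.0]]
ft_force: [-0.7, 0.3, -0.2]
grip_width: 0.0701
gripper_force: 0.0
```

Run:
```python
from h import *
go(.4065,-.2869,.003,199.6)
```

```text
t 13.95 pos [ 0.4068 -0.2877  0.0051] yaw -160.3 | rz tot 0.002 then dx,dy,dz 0.0 0.0009 0.0021 | before turn dx,dy 0.0 0.0009 q6 -158.6 F [-0.7  0.3 -0.2] w 0.0701 0.0
```

Request:
{"method": "arm_command", "body": {"deltas": [{"rx":0,"ry":0,"rz":0,"dx":0,"dy":0,"dz":0.002,"fingers":0.018},{"rx":0,"ry":0,"rz":0,"dx":0,"dy":0,"dz":0,"fingers":0.018},{"rx":0,"ry":0,"rz":0,"dx":0,"dy":0,"dz":0,"fingers":0.018},{"rx":0,"ry":0,"rz":0,"dx":0,"dy":0,"dz":0,"fingers":0.018},{"rx":0,"ry":0,"rz":0,"dx":0,"dy":0,"dz":0,"fingers":0.018},{"rx":0,"ry":0,"rz":0,"dx":0,"dy":0,"dz":0,"fingers":0.018},{"rx":0,"ry":0,"rz":0,"dx":0,"dy":0,"dz":0,"fingers":0.018},{"rx":0,"ry":0,"rz":0,"dx":0,"dy":0,"dz":-0.01,"fingers":0.018},{"rx":0,"ry":0,"rz":0,"dx":0,"dy":0,"dz":-0.03,"fingers":0.018},{"rx":0,"ry":0,"rz":0,"dx":0,"dy":0,"dz":-0.04,"fingers":0.018},{"rx":0,"ry":0,"rz":0,"dx":0,"dy":0,"dz":-0.04,"fingers":0.018},{"rx":0,"ry":0,"rz":0,"dx":0,"dy":0,"dz":-0.03,"fingers":0.018}], "squeeze": 60}}

```text
time_s: 15.15
position: [0.4062, -0.2877, 0.1552]
tool_rot: [[-0.942, -0.337, 0.001], [-0.337, 0.942, -0.001], [-0.001, -0.002, -1.0]]
ft_force: [-0.3, -0.3, -1.3]
grip_width: 0.0238
gripper_force: 59.2
```

Run:
```python
from h import *
go(.4221,.2969,.15,139.9)
```

```text
t 15.15 pos [ 0.4062 -0.2877  0.1552] yaw -160.3 | rz tot 1.0433 then dx,dy,dz 0.3644 0.4574 0.0052 | before turn dx,dy -0.2118 0.5451 q6 -158.6 F [-0.3 -0.3 -1.3] w 0.0238 59.2
```

Request:
{"method": "arm_command", "body": {"deltas": [{"rx":0,"ry":0,"rz":0,"dx":-0.0163,"dy":0.0419,"dz":0,"fingers":0.018},{"rx":0,"ry":0,"rz":0,"dx":-0.0163,"dy":0.0419,"dz":0,"fingers":0.018},{"rx":0,"ry":0,"rz":0,"dx":-0.0163,"dy":0.0419,"dz":0,"fingers":0.018},{"rx":0,"ry":0,"rz":0,"dx":-0.0163,"dy":0.0419,"dz":0,"fingers":0.018},{"rx":0,"ry":0,"rz":0,"dx":-0.0163,"dy":0.0419,"dz":0,"fingers":0.018},{"rx":0,"ry":0,"rz":0,"dx":-0.0163,"dy":0.0419,"dz":0,"fingers":0.018},{"rx":0,"ry":0,"rz":0,"dx":-0.0163,"dy":0.0419,"dz":0,"fingers":0.018},{"rx":0,"ry":0,"rz":0,"dx":-0.0163,"dy":0.0419,"dz":0,"fingers":0.018},{"rx":0,"ry":0,"rz":0,"dx":-0.0163,"dy":0.0419,"dz":0,"fingers":0.018},{"rx":0,"ry":0,"rz":0,"dx":-0.0163,"dy":0.0419,"dz":0,"fingers":0.018},{"rx":0,"ry":0,"rz":0,"dx":-0.0163,"dy":0.0419,"dz":0,"fingers":0.018},{"rx":0,"ry":0,"rz":0,"dx":-0.0163,"dy":0.0419,"dz":0,"fingers":0.018}]}}

```text
time_s: 16.35
position: [0.4204, 0.2534, 0.1528]
tool_rot: [[-0.942, -0.337, -0.0], [-0.337, 0.942, -0.0], [0.0, -0.0, -1.0]]
ft_force: [1.0, -0.3, -1.9]
grip_width: 0.0235
gripper_force: 59.4
```

Request:
{"method": "arm_command", "body": {"deltas": [{"rx":0,"ry":0,"rz":0.13,"dx":-0.0163,"dy":0.0419,"dz":0,"fingers":0.018},{"rx":0,"ry":0,"rz":0.13,"dx":0,"dy":0,"dz":0,"fingers":0.018},{"rx":0,"ry":0,"rz":0.13,"dx":0,"dy":0,"dz":0,"fingers":0.018},{"rx":0,"ry":0,"rz":0.13,"dx":0,"dy":0,"dz":0,"fingers":0.018},{"rx":0,"ry":0,"rz":0.13,"dx":0,"dy":0,"dz":0,"fingers":0.018},{"rx":0,"ry":0,"rz":0.13,"dx":0,"dy":0,"dz":0,"fingers":0.018},{"rx":0,"ry":0,"rz":0.13,"dx":0,"dy":0,"dz":0,"fingers":0.018},{"rx":0,"ry":0,"rz":0.13,"dx":0,"dy":0,"dz":0,"fingers":0.018},{"rx":0,"ry":0,"rz":0,"dx":0,"dy":0,"dz":0.03,"fingers":0.018},{"rx":0,"ry":0,"rz":0,"dx":0,"dy":0,"dz":0,"fingers":0.018},{"rx":0,"ry":0,"rz":0,"dx":0,"dy":0,"dz":0,"fingers":0.018}]}}

```text
time_s: 17.45
position: [0.4221, 0.2964, 0.1228]
tool_rot: [[-0.767, 0.641, -0.001], [0.641, 0.767, -0.0], [0.001, -0.001, -1.0]]
ft_force: [0.1, -0.3, -1.6]
grip_width: 0.024
gripper_force: 59.5
```

Run:
```python
from h import *
go(.4221,.2969,.036,139.9);p=shot("w7")
```

```text
t 17.45 pos [0.4221 0.2964 0.1228] yaw 140.1 | rz tot 0.0037 then dx,dy,dz 0.0003 0.0004 0.0868 | before turn dx,dy 0.0003 0.0004 q6 -28.2 F [ 0.1 -0.3 -1.6] w 0.024 59.5
```

View pics/w7.png

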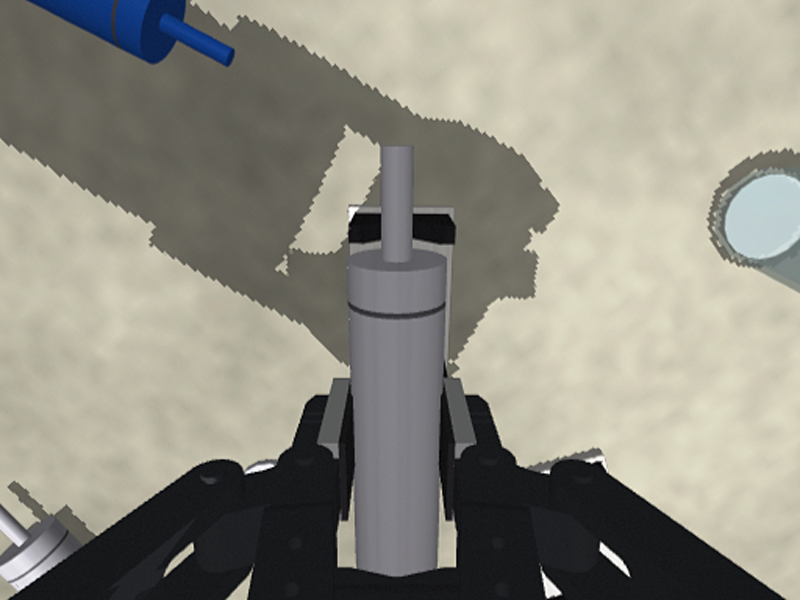

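w7 shows the medium bob aligned over the medium cradle (end edge from (349,207) to (454,208)). I nudge it 1 mm across and lower.

Request:
{"method": "arm_command", "body": {"deltas": [{"rx":0,"ry":0,"rz":0,"dx":0,"dy":0.0013,"dz":0.03,"fingers":0.018},{"rx":0,"ry":0,"rz":0,"dx":0,"dy":0,"dz":0.025,"fingers":0.018},{"rx":0,"ry":0,"rz":0,"dx":0,"dy":0,"dz":0.015,"fingers":0.018},{"rx":0,"ry":0,"rz":0,"dx":0,"dy":0,"dz":0.01,"fingers":0.018},{"rx":0,"ry":0,"rz":0,"dx":0,"dy":0,"dz":0.004,"fingers":0.018},{"rx":0,"ry":0,"rz":0,"dx":0,"dy":0,"dz":0.001,"fingers":0.018},{"rx":0,"ry":0,"rz":0,"dx":0,"dy":0,"dz":0.001,"fingers":0.018},{"rx":0,"ry":0,"rz":0,"dx":0,"dy":0,"dz":0,"fingers":0.018},{"rx":0,"ry":0,"rz":0,"dx":0,"dy":0,"dz":0,"fingers":0.018}]}}

```text
time_s: 18.4
position: [0.4233, 0.2976, 0.0368]
tool_rot: [[-0.767, 0.642, 0.001], [0.642, 0.767, 0.0], [-0.0, 0.001, -1.0]]
ft_force: [0.1, 0.1, -1.2]
grip_width: 0.024
gripper_force: 59.7
```

Request:
{"method": "arm_command", "body": {"deltas": [{"rx":0,"ry":0,"rz":0,"dx":0,"dy":0,"dz":0.001,"fingers":0.018},{"rx":0,"ry":0,"rz":0,"dx":0,"dy":0,"dz":0.001,"fingers":0.018},{"rx":0,"ry":0,"rz":0,"dx":0,"dy":0,"dz":0,"fingers":0.018},{"rx":0,"ry":0,"rz":0,"dx":0,"dy":0,"dz":0,"fingers":0.018}]}}

```text
time_s: 18.8
position: [0.4233, 0.2976, 0.035]
tool_rot: [[-0.767, 0.642, 0.001], [0.642, 0.767, 0.001], [-0.0, 0.001, -1.0]]
ft_force: [-1.6, 0.1, 5.8]
grip_width: 0.0238
gripper_force: 60.6
```

Request:
{"method": "arm_command", "body": {"deltas": [{"rx":0,"ry":0,"rz":0,"dx":0,"dy":0,"dz":0,"fingers":0.035},{"rx":0,"ry":0,"rz":0,"dx":0,"dy":0,"dz":0,"fingers":0.05},{"rx":0,"ry":0,"rz":0,"dx":0,"dy":0,"dz":0,"fingers":0.06},{"rx":0,"ry":0,"rz":0,"dx":0,"dy":0,"dz":0,"fingers":0.06},{"rx":0,"ry":0,"rz":0,"dx":0,"dy":0,"dz":-0.02,"fingers":0.06},{"rx":0,"ry":0,"rz":0,"dx":0,"dy":0,"dz":-0.04,"fingers":0.06},{"rx":0,"ry":0,"rz":0,"dx":0,"dy":0,"dz":-0.05,"fingers":0.06},{"rx":0,"ry":0,"rz":0,"dx":0,"dy":0,"dz":-0.04,"fingers":0.08},{"rx":0,"ry":0,"rz":0,"dx":-0.0333,"dy":-0.0317,"dz":0,"fingers":0.08},{"rx":0,"ry":0,"rz":0,"dx":-0.0333,"dy":-0.0317,"dz":0,"fingers":0.08},{"rx":0,"ry":0,"rz":0,"dx":-0.0333,"dy":-0.0317,"dz":0,"fingers":0.08},{"rx":0,"ry":0,"rz":0,"dx":-0.0333,"dy":-0.0317,"dz":0,"fingers":0.08}]}}

```text
time_s: 20.0
position: [0.4437, 0.1131, 0.1844]
tool_rot: [[-0.767, 0.641, 0.0], [0.641, 0.767, -0.0], [-0.0, 0.0, -1.0]]
ft_force: [1.0, -0.4, 0.1]
grip_width: 0.08
gripper_force: 0.0
```

Request:
{"method": "arm_command", "body": {"deltas": [{"rx":0,"ry":0,"rz":0,"dx":-0.0333,"dy":-0.0317,"dz":0,"fingers":0.08},{"rx":0,"ry":0,"rz":0,"dx":-0.0333,"dy":-0.0317,"dz":0,"fingers":0.08},{"rx":0,"ry":0,"rz":-0.132,"dx":0,"dy":0,"dz":0,"fingers":0.08},{"rx":0,"ry":0,"rz":-0.132,"dx":0,"dy":0,"dz":0.02,"fingers":0.08},{"rx":0,"ry":0,"rz":-0.132,"dx":0,"dy":0,"dz":0.03,"fingers":0.08},{"rx":0,"ry":0,"rz":-0.132,"dx":0,"dy":0,"dz":0.03,"fingers":0.08},{"rx":0,"ry":0,"rz":0,"dx":0,"dy":0,"dz":0,"fingers":0.08},{"rx":0,"ry":0,"rz":0,"dx":0,"dy":0,"dz":0,"fingers":0.08}]}}

```text
time_s: 20.8
position: [0.4545, 0.0234, 0.1049]
tool_rot: [[-0.985, 0.171, -0.0], [0.171, 0.985, 0.0], [0.0, 0.0, -1.0]]
ft_force: [0.3, -0.0, 0.1]
grip_width: 0.0798
gripper_force: 0.0
```

Run:
```python
from h import *
go(.4545,.0235,.005,170.4)
```

```text
t 20.8 pos [0.4545 0.0234 0.1049] yaw 170.1 | rz tot -0.0044 then dx,dy,dz 0.0001 0.0001 0.0999 | before turn dx,dy 0.0001 0.0001 q6 -92.2 F [ 0.3 -0.   0.1] w 0.0798 0.0
```

Request:
{"method": "arm_command", "body": {"deltas": [{"rx":0,"ry":0,"rz":0,"dx":0,"dy":0,"dz":0.04,"fingers":0.08},{"rx":0,"ry":0,"rz":0,"dx":0,"dy":0,"dz":0.03,"fingers":0.08},{"rx":0,"ry":0,"rz":0,"dx":0,"dy":0,"dz":0.02,"fingers":0.08},{"rx":0,"ry":0,"rz":0,"dx":0,"dy":0,"dz":0.01,"fingers":0.08},{"rx":0,"ry":0,"rz":0,"dx":0,"dy":0,"dz":0,"fingers":0.08},{"rx":0,"ry":0,"rz":0,"dx":0,"dy":0,"dz":0,"fingers":0.028},{"rx":0,"ry":0,"rz":0,"dx":0,"dy":0,"dz":0,"fingers":0.028},{"rx":0,"ry":0,"rz":0,"dx":0,"dy":0,"dz":0,"fingers":0.028},{"rx":0,"ry":0,"rz":0,"dx":0,"dy":0,"dz":0,"fingers":0.028},{"rx":0,"ry":0,"rz":0,"dx":0,"dy":0,"dz":0,"fingers":0.028},{"rx":0,"ry":0,"rz":0,"dx":0,"dy":0,"dz":0,"fingers":0.028}], "squeeze": 80}}

```text
time_s: 21.9
position: [0.4548, 0.0233, 0.0055]
tool_rot: [[-0.986, 0.168, 0.002], [0.168, 0.986, -0.0], [-0.002, -0.0, -1.0]]
ft_force: [-1.7, 1.0, 9.9]
grip_width: 0.0337
gripper_force: 78.5
```

Request:
{"method": "arm_command", "body": {"deltas": [{"rx":0,"ry":0,"rz":0,"dx":0,"dy":0,"dz":0,"fingers":0.028},{"rx":0,"ry":0,"rz":0,"dx":0,"dy":0,"dz":-0.01,"fingers":0.028},{"rx":0,"ry":0,"rz":0,"dx":0,"dy":0,"dz":-0.03,"fingers":0.028},{"rx":0,"ry":0,"rz":0,"dx":0,"dy":0,"dz":-0.04,"fingers":0.028},{"rx":0,"ry":0,"rz":0,"dx":0,"dy":0,"dz":-0.04,"fingers":0.028},{"rx":0,"ry":0,"rz":0,"dx":0,"dy":0,"dz":-0.02,"fingers":0.028},{"rx":0,"ry":0,"rz":0,"dx":0,"dy":0,"dz":0,"fingers":0.028}]}}

```text
time_s: 22.6
position: [0.4552, 0.0233, 0.147]
tool_rot: [[-0.986, 0.168, 0.006], [0.168, 0.986, -0.001], [-0.006, -0.0, -1.0]]
ft_force: [-0.2, 0.9, -4.2]
grip_width: 0.0337
gripper_force: 80.9
```

Run:
```python
from h import *
go(.608,.2772,.15,159)
```

```text
t 22.6 pos [0.4552 0.0233 0.147 ] yaw 170.3 | rz tot 0.1981 then dx,dy,dz -0.0517 0.2918 -0.003 | before turn dx,dy -0.1081 0.2759 q6 -92.4 F [-0.2  0.9 -4.2] w 0.0337 80.9
```

Request:
{"method": "arm_command", "body": {"deltas": [{"rx":0,"ry":0,"rz":0,"dx":-0.0154,"dy":0.0394,"dz":0,"fingers":0.028},{"rx":0,"ry":0,"rz":0,"dx":-0.0154,"dy":0.0394,"dz":0,"fingers":0.028},{"rx":0,"ry":0,"rz":0,"dx":-0.0154,"dy":0.0394,"dz":0,"fingers":0.028},{"rx":0,"ry":0,"rz":0,"dx":-0.0154,"dy":0.0394,"dz":0,"fingers":0.028},{"rx":0,"ry":0,"rz":0,"dx":-0.0154,"dy":0.0394,"dz":0,"fingers":0.028},{"rx":0,"ry":0,"rz":0,"dx":-0.0154,"dy":0.0394,"dz":0,"fingers":0.028},{"rx":0,"ry":0,"rz":0,"dx":-0.0154,"dy":0.0394,"dz":0,"fingers":0.028},{"rx":0,"ry":0,"rz":0.099,"dx":0,"dy":0,"dz":0,"fingers":0.028},{"rx":0,"ry":0,"rz":0.099,"dx":0,"dy":0,"dz":0.02,"fingers":0.028},{"rx":0,"ry":0,"rz":0,"dx":0,"dy":0,"dz":0,"fingers":0.028},{"rx":0,"ry":0,"rz":0,"dx":0,"dy":0,"dz":0,"fingers":0.028}]}}

```text
time_s: 23.7
position: [0.6062, 0.2769, 0.1229]
tool_rot: [[-0.934, 0.356, -0.003], [0.356, 0.934, -0.001], [0.003, -0.002, -1.0]]
ft_force: [0.4, 0.4, -3.0]
grip_width: 0.0336
gripper_force: 81.3
```

Run:
```python
from h import *
go(.608,.2772,.0345,159);p=shot("w8")
```

```text
t 23.7 pos [0.6062 0.2769 0.1229] yaw 159.1 | rz tot 0.0024 then dx,dy,dz -0.0015 0.0009 0.0884 | before turn dx,dy -0.0015 0.0009 q6 -54.7 F [ 0.4  0.4 -3. ] w 0.0336 81.3
```

View pics/w8.png

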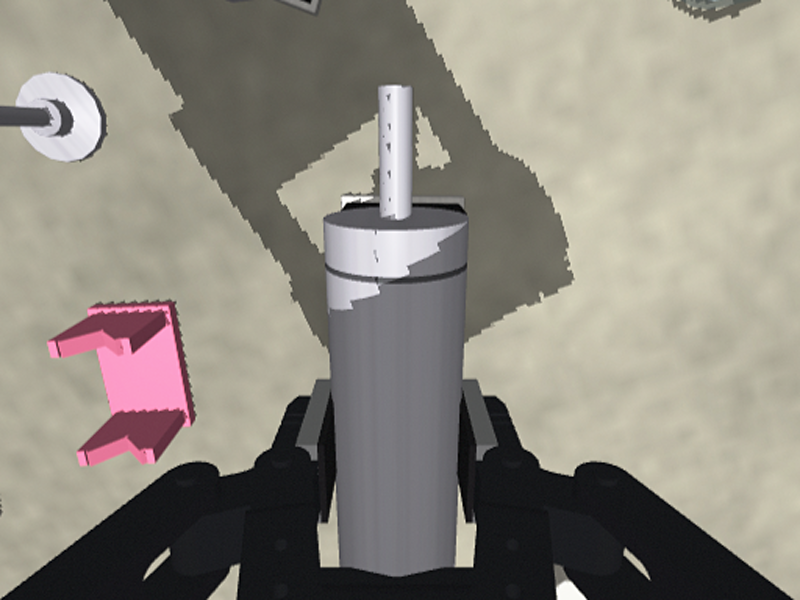

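Run:
```python
from h import *
p=pickle.load(open("pics/w8.pkl","rb"));A,B=[at(p,np.array(c)/1.5625,.008) for c in((342,196),(467,197))]
d=B-A;M=(A+B)/2;a=np.radians(159);print(np.linalg.norm(d),np.degrees(np.arctan2(d[1],d[0]))-90,"centre",(M[:2]-.052*np.array([np.cos(a),np.sin(a)])).round(4))
S=[at(p,np.array(c)/1.5625,.1355) for c in((395,90),(396,215))];print("stem axis",np.round(S,4))
p=pickle.load(open("pics/w7.pkl","rb"));A,B=[at(p,np.array(c)/1.5625,.008) for c in((348,206),(455,207))]
d=B-A;M=(A+B)/2;a=np.radians(139.9);print(np.linalg.norm(d),np.degrees(np.arctan2(d[1],d[0]))-90,"med centre",(M[:2]-.044*np.array([np.cos(a),np.sin(a)])).round(4))
```

```text
0.060650139060424255 -21.257731873946383 centre [0.61   0.2786]
stem axis [[0.523  0.3074 0.1355]
 [0.55   0.2974 0.1355]]
0.052173742069093275 -40.364008874837026 med centre [0.4232 0.2974]
```

Using the view above, I refine the large-cradle centre to (0.609, 0.278). I correct by dx −2 mm, dy +2 mm and lower.

Request:
{"method": "arm_command", "body": {"deltas": [{"rx":0,"ry":0,"rz":0,"dx":-0.002,"dy":0.002,"dz":0.03,"fingers":0.028},{"rx":0,"ry":0,"rz":0,"dx":0,"dy":0,"dz":0.025,"fingers":0.028},{"rx":0,"ry":0,"rz":0,"dx":0,"dy":0,"dz":0.015,"fingers":0.028},{"rx":0,"ry":0,"rz":0,"dx":0,"dy":0,"dz":0.01,"fingers":0.028},{"rx":0,"ry":0,"rz":0,"dx":0,"dy":0,"dz":0.004,"fingers":0.028},{"rx":0,"ry":0,"rz":0,"dx":0,"dy":0,"dz":0.002,"fingers":0.028},{"rx":0,"ry":0,"rz":0,"dx":0,"dy":0,"dz":0.001,"fingers":0.028},{"rx":0,"ry":0,"rz":0,"dx":0,"dy":0,"dz":0,"fingers":0.028},{"rx":0,"ry":0,"rz":0,"dx":0,"dy":0,"dz":0,"fingers":0.028}]}}

```text
time_s: 24.65
position: [0.6097, 0.2784, 0.038]
tool_rot: [[-0.934, 0.358, 0.001], [0.358, 0.934, 0.0], [-0.001, 0.001, -1.0]]
ft_force: [1.4, -0.1, -4.5]
grip_width: 0.0333
gripper_force: 81.6
```

Request:
{"method": "arm_command", "body": {"deltas": [{"rx":0,"ry":0,"rz":0,"dx":0,"dy":0,"dz":0.002,"fingers":0.028},{"rx":0,"ry":0,"rz":0,"dx":0,"dy":0,"dz":0.001,"fingers":0.028},{"rx":0,"ry":0,"rz":0,"dx":0,"dy":0,"dz":0.001,"fingers":0.028},{"rx":0,"ry":0,"rz":0,"dx":0,"dy":0,"dz":0,"fingers":0.028}]}}

```text
time_s: 25.05
position: [0.6094, 0.2783, 0.0334]
tool_rot: [[-0.934, 0.358, -0.0], [0.358, 0.934, -0.0], [-0.0, -0.0, -1.0]]
ft_force: [-0.5, -1.2, -2.0]
grip_width: 0.0337
gripper_force: 81.6
```

Request:
{"method": "arm_command", "body": {"deltas": [{"rx":0,"ry":0,"rz":0,"dx":0,"dy":0,"dz":0.001,"fingers":0.028},{"rx":0,"ry":0,"rz":0,"dx":0,"dy":0,"dz":0.0005,"fingers":0.028},{"rx":0,"ry":0,"rz":0,"dx":0,"dy":0,"dz":0,"fingers":0.028}]}}

```text
time_s: 25.35
position: [0.6095, 0.2783, 0.033]
tool_rot: [[-0.934, 0.358, 0.001], [0.358, 0.934, 0.0], [-0.001, 0.0, -1.0]]
ft_force: [-3.8, -1.3, 6.3]
grip_width: 0.034
gripper_force: 82.6
```

Request:
{"method": "arm_command", "body": {"deltas": [{"rx":0,"ry":0,"rz":0,"dx":0,"dy":0,"dz":0,"fingers":0.045},{"rx":0,"ry":0,"rz":0,"dx":0,"dy":0,"dz":0,"fingers":0.06},{"rx":0,"ry":0,"rz":0,"dx":0,"dy":0,"dz":0,"fingers":0.07},{"rx":0,"ry":0,"rz":0,"dx":0,"dy":0,"dz":0,"fingers":0.07},{"rx":0,"ry":0,"rz":0,"dx":0,"dy":0,"dz":-0.02,"fingers":0.07},{"rx":0,"ry":0,"rz":0,"dx":0,"dy":0,"dz":-0.04,"fingers":0.07},{"rx":0,"ry":0,"rz":0,"dx":0,"dy":0,"dz":-0.05,"fingers":0.07},{"rx":0,"ry":0,"rz":0,"dx":0,"dy":0,"dz":-0.05,"fingers":0.07},{"rx":0,"ry":0,"rz":0,"dx":0.009,"dy":-0.031,"dz":-0.03,"fingers":0.07},{"rx":0,"ry":0,"rz":0,"dx":0.009,"dy":-0.031,"dz":-0.03,"fingers":0.07},{"rx":0,"ry":0,"rz":0,"dx":0.009,"dy":-0.031,"dz":0,"fingers":0.07},{"rx":0,"ry":0,"rz":0,"dx":0,"dy":0,"dz":0,"fingers":0.07}]}}

```text
time_s: 26.55
position: [0.5495, 0.1992, 0.2534]
tool_rot: [[-0.933, 0.36, 0.002], [0.36, 0.933, -0.0], [-0.002, 0.0, -1.0]]
ft_force: [0.7, 0.4, -0.0]
grip_width: 0.07
gripper_force: 0.0
```

Run:
```python
from h import *
shot("w9",False)
```

Request:
{"method": "arm_command", "body": {"deltas": [{"rx":0,"ry":0,"rz":0,"dx":-0.042,"dy":-0.011,"dz":0,"fingers":0.07},{"rx":0,"ry":0,"rz":0,"dx":-0.042,"dy":-0.011,"dz":0,"fingers":0.07},{"rx":0,"ry":0,"rz":0,"dx":-0.042,"dy":-0.011,"dz":0,"fingers":0.07},{"rx":0,"ry":0,"rz":0,"dx":-0.042,"dy":-0.011,"dz":0,"fingers":0.07},{"rx":0,"ry":0,"rz":0,"dx":0,"dy":0,"dz":0,"fingers":0.07},{"rx":0,"ry":0,"rz":0,"dx":0,"dy":0,"dz":0,"fingers":0.07}]}}

```text
time_s: 27.2
position: [0.6927, 0.1, 0.2501]
tool_rot: [[-0.933, 0.359, -0.002], [0.359, 0.933, 0.0], [0.002, -0.0, -1.0]]
ft_force: [0.1, 0.2, -0.3]
grip_width: 0.0704
gripper_force: 0.0
```

Run:
```python
from h import *
shot("w10",False)
a,b=[pickle.load(open(f"pics/{n}.pkl","rb"))["color"] for n in("w9","w10")]
cv2.imwrite("pics/fin.png",np.vstack([cv2.resize(x[:260],(590,300),interpolation=cv2.INTER_AREA) for x in(a,b)]))
```

```text
(no output)
```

View pics/fin.png

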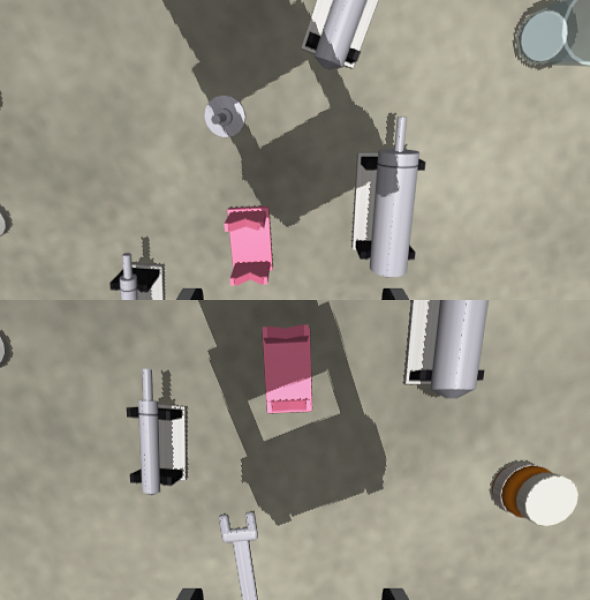

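All three bobs appear seated in their own cradles. Top: thick at (396,215), medium at (340,30). Bottom: thin at (149,440). Next a numeric check.

Run:
```python
from h import *
def rel(f,pts,c,ang,st,ap):
    p=pickle.load(open(f"pics/{f}.pkl","rb"));A,B=[at(p,(u*512/590,v*260/300),.045)[:2] for u,v in pts];d=A-B;L=np.linalg.norm(d);d/=L
    m=B+d*ap;a=np.radians(ang);R=np.array([[np.cos(a),np.sin(a)],[-np.sin(a),np.cos(a)]])
    print(L.round(4),"rel",(R@(m-c)).round(4),"ang",np.degrees(np.arctan2(d[1],d[0])).round(1)-ang)
rel("w9",[(402,118),(390,276)],(.609,.278),159,0,.065)
rel("w10",[(147,70),(151,193)],(.6125,-.006),155.4,0,.043)
rel("w9",[(345,29),(333,67)],(.4228,.2972),139.9,0,.054)
print(env.observe()["ft_force"].round(1))
```

```text
0.1529 rel [-0.0002 -0.0017] ang 0.5
0.1061 rel [ 0.0004 -0.    ] ang -1.0
0.0303 rel [ 0.0014 -0.0034] ang 2.0
[0.5 0.3 0.5]
```

All are within tolerance: the lengths fit seat height, and the medium check relies on only a short visible stretch. Handing in.

```bash
python3 -c "
from rig import env
print(env.close_job())"
```

```text
the job is handed in; nothing more can be done
None
```

All three bobs are lying in their own cradles, released and handed in at about 27 s of the 96 s allowed; the camera check put each within tolerance, though the medium bob was only partly in view, and the judge returned no verdict.

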